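Unpin the microscope boom and hold it level over its post

ROBOT

A 7-joint arm with a two-finger parallel gripper is mounted at the origin on the work surface. World frame = base frame: x ahead of the robot, y to its left, z up, the work surface at z = 0. Lengths are in mm, angles in rad, forces in N, time in s.
With the tool pointing down it reaches from about 425 to 975 mm from the base axis. Payload 16.7 kg.
Tool frame: the origin (TCP) lies between the finger pads; the fingertips stand arm.tcp_to_tips ahead of it and the grasp point (between the pads) lies 3 mm ahead of it (arm.tcp_to_tips is the distance from the TCP to the fingertips, in mm); z points along the fingers, y is the line along which they close (so a half turn about z gives the same grasp; the last joint's range is limited). The gripper opens to 85 mm and grips with 20 to 120 N. Pads are 22 mm wide; open, the fingers measure 114 mm over their backs; the gripper's body (76 mm by 85 mm) begins 54 mm behind the grasp point. The pads swing forward as they close: fully open they stand 13 mm farther back than shut.
Start: joints at [-1.294, 0.426, 0.074, 1.606, -0.034, 1.111, -0.067], TCP at [278.81, 614.689, 253.302] pointing down, gripper open.
Joint ranges: [-2.85, 2.85], [-0.5, 2.14], [-1.23, 1.37], [0.21, 2.46], [-1.02, 4.16], [0.16, 2.05], [-2.73, 2.73]. Speed limits (rad/s): [1.89, 1.89, 2.39, 2.39, 3.01, 3.01, 3.01].

INTERFACE

Orientations are given as a unit quaternion [x, y, z, w].
In Python, from plant import sensors, viewer, arm gives the robot as it stands.
- The arm moves only by the shell command python3 -m inch 'ROWS' [FORCE]. ROWS is JSON, one flat list of numbers, 7 for each row, row after row: the opening, from 0 (shut) to 1 (fully open), then the shift along the world's x, y, z scaled (see below), then the turn, a rotation vector about the world's x, y, z scaled (see below). In form: [fingers, tx, ty, tz, rx, ry, rz, fingers, tx, ty, tz, rx, ry, rz, ...]. A call has 1 to 5 rows; each row shifts and turns the commanded pose from where the row before left it; what a row does not reach is not made up. The controller multiplies each number of a shift by 0.02 m and each number of a turn by 0.12 rad. A row lasts 1/12 s, in which the tool goes at most 41.7 mm and 7.16 degrees, less where a joint would pass 70% of its speed; a pose out of reach is approached as far as the arm can. A call with a number of a shift or a turn outside -1 to 1 is refused whole. A call with a gripper value outside its range is refused whole. The fingers move at their own pace and stop on an object; FORCE is the grip in N (left out, the last holds). Time passes only in rows, so rows that do not move let the fingers close. It gives the time, the measured TCP pose, the force, the opening and the grip force at its end, in the units of the state.
- sensors.get_obs(): the state, without advancing time (a new reading comes with each control period).
- viewer.read_camera(name): name is "scene" or "top" or "wrist"; returns the picture (400x640x3 uint8, blue, green, red); there is no depth.
- viewer.camera_model(name): a dict with "fx", "fy", "cx", "cy" (pixels), "dist" ([k1, k2, p1, p2, k3] as OpenCV has them; the pictures are not rectified), "R" (3x3) and "t" (3): a world point X has camera coordinates R X + t. Camera axes: x right, y down, z forward; pixel columns grow to the right and rows downward; lengths in mm; the calibration is good to about 2 mm. A picture is of the moment at which its call begins: read the wrist's pose just before it. camera_model takes no time and is no camera call; for the wrist camera it gives the pose at the moment of the call.
- arm.close_job(): hands the job in; it is judged then, once.
The state is a dict: "clock": time; "joint_positions": joint angles; "qd": joint speeds; "joint_efforts": joint torques, N m; "tcp_pos": TCP position; "orientation": TCP orientation; "ft_force": force on the tool from outside, world axes, zero at the start; "moment": the same for the moment, N m; "opening": finger opening in mm; "grip_force": force on a finger pad.
Only numpy, scipy, OpenCV 4.12 (cv2) and the standard library are available. Lean on these libraries where they do the work, as an engineer would, in place of code of your own. Each camera call takes 0.05 s, during which the arm holds its last target. There are 200 camera calls.

TASK

Draw the locking pin up out of the microscope boom's tail and park it upright in the open side notch of the cradle, its collar resting on the notch. Then lift the boom by its balance point, keeping it level, and carry it to the cream stand: finish while still holding it there, still and level, its ring centred above the short post with about 3 cm of air between them and its tail straight over the dark stage disc. Do not put the boom down or let go of it, and leave the other things on the bench undisturbed.

Things in the scene. Friction and masses are not known exactly. Their poses are not given: they have to be found in the camera images.
- cradle: Fixed cradle: grey slab 300 x 130 x 12 mm. Origin on the bench under the boom's line; z up, x from tail block to ring rest. Tail block 44 x 44 mm at x -100, top 50 mm above the bench, with a vertical 12.5 mm bore; on its +y side the parking notch. Ring rest 56 mm square at x +100, top 42 mm above the bench, with a 22 mm spigot standing 12 mm up inside the boom's ring.
- notch (a point): Parking point of the side notch (cradle x -100, y +63 mm), on its top face, 50 mm above the bench. The slot is 16 mm wide along cradle x, 38 mm deep, open upwards and to cradle +y; closed end 13 mm from this point towards the tail block, mouth 19 mm the other way. The pin may be lowered in from above; its collar rests on the top face.
- pin: Loose locking pin, 70 g, upright. Origin at its tip, z up: steel shank 9 mm diameter to z 36 mm, collar 28 mm diameter to z 40, black cylindrical grip 20 mm diameter from z 40 to 80. At the start its collar lies on the boom's tail, tip 30 mm above the bench, 20 mm inside the cradle's bore; raise it 40 mm to clear the tail. Parked, its tip is 14 mm above the bench.
- boom: Loose microscope boom, 0.5-0.75 kg. Origin on its ring's axis at the underside; x from tail to ring, z up. Steel ring 52 mm wide, 30 mm bore and height; knob to x +58 mm; bar 18 mm wide, x -25 to -183, z 8 to 24; tail a 36 mm square eye at x -200. Balance point: on the bar at x -58, z 16. In the cradle the ring's underside is 42 mm above the bench; bar free beneath (35 mm) and at both sides.
- ring (a point): Centre of the boom's ring at its underside (the boom's origin).
- tail (a point): Centre of the tail hole at the underside of the boom's tail (200 mm from the ring's axis).
- stand: Fixed stand: cream base plate 320 x 210 mm, 20 mm thick, with a short steel post at x = +100 mm, y = 0 and a dark flat stage disc at x = -100 mm, y = 0. Origin on the bench surface under the plate's middle; x from the disc to the post, z up.
- post_top (a point): Centre of the top of the stand's post (24 mm diameter, top 100 mm above the bench); axes as the stand's.
- stage (a point): Centre of the dark stage disc (80 mm diameter) on the stand's plate, 20 mm above the bench, 200 mm from the post's axis.
- vial_a: Bystander: capped glass vial, 27 mm diameter, 68 mm tall, standing on the stand's plate. Origin at its underside.
- vial_b: Bystander: capped glass vial, 27 mm diameter, 75 mm tall, standing on the bench between cradle and stand. Origin at its underside.
- forceps: Bystander: steel forceps 115 mm long, 6 mm high, lying on the stand's plate. Origin at the middle.
- dish: Bystander: open glass dish, 84 mm diameter, 14 mm tall, on the bench at the right. Origin at its underside.
- funnel: Bystander: white funnel standing on its mouth, 84 mm diameter, 85 mm tall, on the far side of the bench. Origin at its underside.
- jar: Bystander: amber jar with a lid, 56 mm diameter, 75 mm tall, at the left of the bench. Origin at its underside.
- screwdriver: Bystander: screwdriver 160 mm long, lying at the left of the bench. Origin at its middle.

How it is judged:
By the outcome, as a careful person would: the job done as asked, in the order asked, and still so for the second after the job is handed in, while the arm keeps its last pose, push and grip.
It also fails if it takes over 64 s, if anything falls off the work surface, if the arm or the gripper's body presses on something with over 40 N, if the wrist force passes 120 N, or if a joint passes its speed limit or range.

## Working session

There is one attempt and no reset: what is moved stays moved. The work goes in short steps, Python scripts to look and compute and a shell command to move; the robot and the scene stay as the last step left them, time stands still between calls to the robot, and variables do not carry over. Pictures are saved under pics/ and viewed, at most 16 in all, crops included, and the job is handed in when it is done.

```bash
ls; mkdir -p pics; python3 - <<'E'
from plant import sensors, viewer, arm
import cv2
o=sensors.get_obs(); print(o, arm.tcp_to_tips)
for n in("scene","top"):
    m=viewer.camera_model(n); print(n,m)
    cv2.imwrite(f"pics/{n}0.png",viewer.read_camera(n))
E
```

```text
pics
{'clock': 0.0, 'joint_positions': array([-1.29453044,  0.42673208,  0.07387438,  1.60663123, -0.03408445,
        1.11080531, -0.06705095]), 'qd': array([-1.89073769e-03,  6.59301499e-04, -1.11825494e-03, -4.99045699e-05,
       -9.33511154e-04, -1.80084874e-03,  9.04253788e-05]), 'joint_efforts': array([-7.71424584e-05, -9.49860263e+01,  3.76058578e+00, -4.63487434e+01,
        1.92338362e-02,  1.05325878e-02,  4.77226672e-05]), 'tcp_pos': array([278.6682659 , 614.35994146, 252.60054728]), 'orientation': array([ 2.11277530e-01,  9.77425891e-01, -6.53267283e-04, -7.93041658e-05]), 'ft_force': array([ 0.67983807, -0.2028953 ,  0.0874644 ]), 'moment': array([-0.02227939, -0.00670136,  0.04654386]), 'grip_force': 0.0, 'opening': 85.72854864683441} 22.0
scene {'fx': 449.009559494392, 'fy': 449.009559494392, 'cx': 319.21101026488776, 'cy': 201.22715406870432, 'dist': array([-0.01791678,  0.        ,  0.        ,  0.        ,  0.        ]), 'R': array([[-0.78562187,  0.61870446, -0.00175224],
       [ 0.40338364,  0.51005913, -0.75968502],
       [-0.46912677, -0.59753198, -0.65028886]]), 't': array([ 492.88731814, -181.43417543, 1582.07197342])}
top {'fx': 394.5900786147972, 'fy': 394.5900786147972, 'cx': 317.62460404594196, 'cy': 199.62237708720266, 'dist': array([-0.05860551,  0.        ,  0.        ,  0.        ,  0.        ]), 'R': array([[-6.14917808e-06, -9.99999339e-01,  1.14942072e-03],
       [-9.92965338e-01, -1.29991698e-04, -1.18405324e-01],
       [ 1.18405395e-01, -1.14206303e-03, -9.92964681e-01]]), 't': array([   8.62782666,  622.80953606, 1328.16351615])}
```

View pics/top0.png

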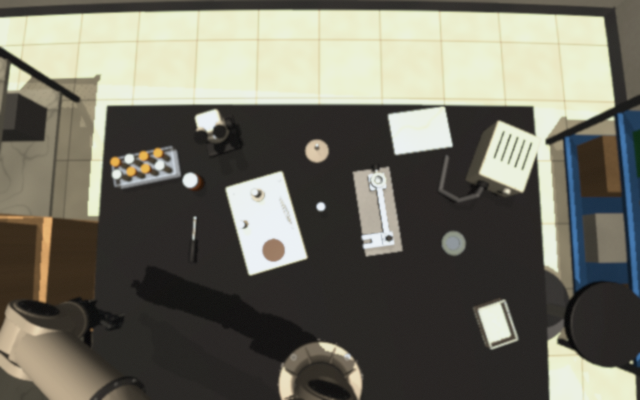

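View pics/scene0.png

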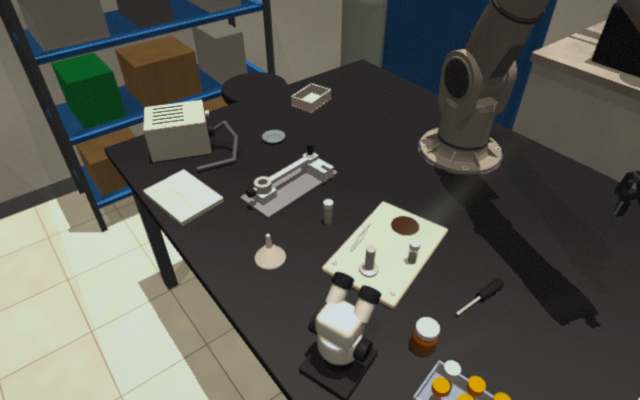

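The top view shows the cradle at about (378,210), with its tail and pin (389,239) towards the robot and the notch on the left. The stand is at (266,223), with the post at (257,195) and the disc at (274,250). In the scene view the pin is at (310,150), the ring at (262,185) and the post at (370,260).

```bash
cat > h.py <<'E'
import cv2, numpy as np
from plant import sensors, viewer, arm
def cam(n):
    m=viewer.camera_model(n); m["K"]=np.array([[m["fx"],0,m["cx"]],[0,m["fy"],m["cy"]],[0,0,1.]]); return m
def ray(m,uv):
    p=cv2.undistortPoints(np.array(uv,float).reshape(-1,1,2),m["K"],m["dist"]).reshape(-1,2)
    d=np.c_[p,np.ones(len(p))]@m["R"]; return -m["R"].T@m["t"],d
def onz(m,uv,z):
    c,d=ray(m,uv); return c+d*((z-c[2])/d[:,2])[:,None]
def proj(m,X):
    return cv2.projectPoints(np.array(X,float).reshape(-1,1,3),cv2.Rodrigues(m["R"])[0],m["t"],m["K"],m["dist"])[0].reshape(-1,2)
def tri(ms,uvs):
    A=np.zeros((3,3));b=np.zeros(3)
    for m,uv in zip(ms,uvs):
        c,d=ray(m,uv);d=d[0]/np.linalg.norm(d[0]);P=np.eye(3)-np.outer(d,d);A+=P;b+=P@c
    return np.linalg.solve(A,b)
E
python3 - <<'E'
from h import *
t=cv2.imread("pics/top0.png")
m=cam("top")
hsv=cv2.cvtColor(t,cv2.COLOR_BGR2HSV)
def big(mask,x0,y0,x1,y1):
    k=np.zeros_like(mask);k[y0:y1,x0:x1]=mask[y0:y1,x0:x1]
    c=max(cv2.findContours(k,cv2.RETR_EXTERNAL,cv2.CHAIN_APPROX_NONE)[0],key=cv2.contourArea);return c
g=cv2.cvtColor(t,cv2.COLOR_BGR2GRAY)
for name,box,z,th in(("stand",(215,165,320,280),20,70),("cradle",(345,160,410,262),12,60)):
    c=big((g>th).astype(np.uint8)*255,*box)
    P=onz(m,c.reshape(-1,2),z)[:,:2].astype(np.float32)
    r=cv2.minAreaRect(P); print(name,r,cv2.boxPoints(r).round(0).tolist())
mk=((hsv[...,1]>60)&(g<170)).astype(np.uint8)*255
c=big(mk,255,235,292,266); (u,v),rr=cv2.minEnclosingCircle(c); M=cv2.moments(c);print("disc",u,v,rr,onz(m,[M['m10']/M['m00'],M['m01']/M['m00']],20))
a=cv2.resize(t[155:265,345:415],None,fx=5.4,fy=5.4,interpolation=cv2.INTER_CUBIC)
b=cv2.resize(t[165:275,220:305],None,fx=5.0,fy=5.4,interpolation=cv2.INTER_CUBIC)
cv2.imwrite("pics/c1.png",np.hstack([a,b]))
E
```

```text
stand ((546.23876953125, 190.4687957763672), (327.865966796875, 218.83055114746094), 16.549007415771484) [[358.0, 249.0], [420.0, 39.0], [735.0, 132.0], [672.0, 342.0]]
cradle ((587.0875244140625, -198.41331481933594), (307.2130126953125, 142.29489135742188), 7.73976469039917) [[425.0, -149.0], [444.0, -290.0], [749.0, -248.0], [730.0, -107.0]]
disc 273.1331787109375 249.87118530273438 10.35112190246582 [[449.83108624 162.31873243  20.        ]]
```

View pics/c1.png

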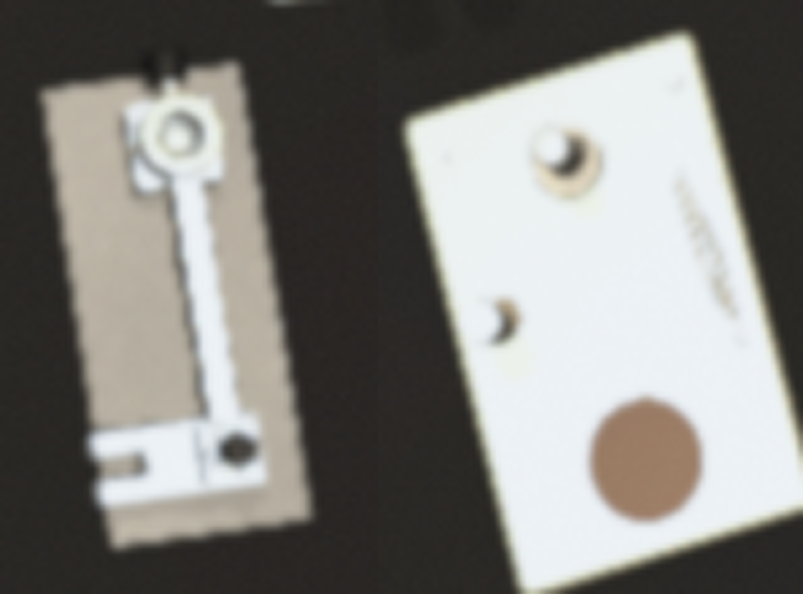

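```bash
python3 - <<'E'
from h import *
t=cv2.imread("pics/top0.png");s=cv2.imread("pics/scene0.png")
mt,ms=cam("top"),cam("scene")
x=lambda u,v:(345+(u+.5)/5.4-.5,155+(v+.5)/5.4-.5)
y=lambda u,v:(220+(u-378+.5)/5.0-.5,165+(v+.5)/5.4-.5)
ring=onz(mt,x(179,135),72)[0];pin=onz(mt,x(238,449),110)[0]
blk=onz(mt,x(238,452),66)[0]
post=onz(mt,y(555,146),100)[0];disc=onz(mt,y(646,459),20)[0]
notch=onz(mt,x(118,464),50)[0]
print("ring",ring,"pin",pin,"post",post,"disc",disc,"notch",notch)
d=ring-pin;print("ring-pin",np.hypot(*d[:2]),np.degrees(np.arctan2(d[1],d[0])))
d=post-disc;print("post-disc",np.hypot(*d[:2]),np.degrees(np.arctan2(d[1],d[0])))
for n,X in(("ring",ring),("pintop",[*pin[:2],110]),("post",post),("disc",disc),("notch",notch)):print(n,proj(ms,X))
a=cv2.resize(s[130:215,235:345],None,fx=7.2,fy=7,interpolation=cv2.INTER_CUBIC)
for n,X in((0,ring),(1,[*pin[:2],110]),(2,notch)):
    u,v=proj(ms,X)[0];cv2.drawMarker(a,(int((u-235)*7.2),int((v-130)*7)),(0,0,255),0,12,1)
cv2.imwrite("pics/c2.png",a)
E
```

```text
ring [ 687.17831748 -195.48820039   72.        ] pin [ 489.57700351 -221.75558486  110.        ] post [641.92274901 216.10580224 100.        ] disc [450.88176327 162.19142196  20.        ] notch [ 481.64832891 -156.83092359   50.        ]
ring-pin 199.33954642099718 7.5720054240278065
post-disc 198.50294363865865 15.75979252674038
ring [[262.48183911 181.43005914]]
pintop [[309.95989567 143.86362172]]
post [[369.64063459 247.38484061]]
disc [[404.27067324 225.42248246]]
notch [[324.71466834 167.92743401]]
```

View pics/c2.png

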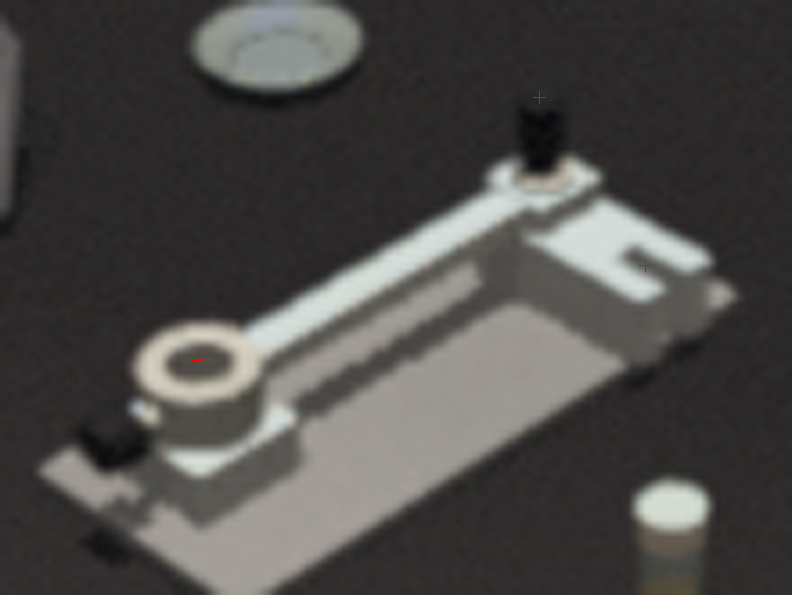

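The red crosses from the top view fall on the ring bore (197,360), the pin top (540,97) and the notch slot (645,265), so the two cameras agree to within a few mm. Next I move above the pin.

```bash

A='[0.6,0.45,-0.95,-0.02,0,0,-0.49,0.6,0.45,-0.95,-0.02,0,0,-0.49,0.6,0.45,-0.95,-0.02,0,0,-0.49,0.6,0.45,-0.95,-0.02,0,0,-0.49,0.6,0.45,-0.95,-0.02,0,0,-0.49]'
python3 -m inch '[0.6,0.45,-0.95,-0.02,0,0,-0.49,0.6,0.45,-0.95,-0.02,0,0,-0.49,0.6,0.45,-0.95,-0.02,0,0,-0.49,0.6,0.45,-0.95,-0.02,0,0,-0.49,0.6,0.45,-0.95,-0.02,0,0,-0.49]'
python3 -m inch '[0.6,0.45,-0.95,-0.02,0,0,-0.49,0.6,0.45,-0.95,-0.02,0,0,-0.49,0.6,0.45,-0.95,-0.02,0,0,-0.49,0.6,0.45,-0.95,-0.02,0,0,-0.49,0.6,0.45,-0.95,-0.02,0,0,-0.49]'
python3 -m inch '[0.6,0.45,-0.95,-0.02,0,0,-0.49,0.6,0.45,-0.95,-0.02,0,0,-0.49,0.6,0.45,-0.95,-0.02,0,0,-0.49,0.6,0.45,-0.95,-0.02,0,0,-0.49,0.6,0.45,-0.95,-0.02,0,0,-0.49]'
python3 -m inch '[0.6,0.45,-0.95,-0.02,0,0,-0.49,0.6,0.45,-0.95,-0.02,0,0,-0.49,0.6,0.45,-0.95,-0.02,0,0,-0.49,0.6,0.45,-0.95,-0.02,0,0,-0.49,0.6,0.45,-0.95,-0.02,0,0,-0.49]'
```

```text
clock: 0.52
tcp_pos: [324.1, 518.6, 250.9]
orientation: [0.354, 0.935, -0.0, -0.0]
ft_force: [0.7, -0.0, 0.7]
opening: 51.1
grip_force: 0.0
clock: 0.93
tcp_pos: [369.1, 423.5, 249.1]
orientation: [0.487, 0.873, -0.0, -0.0]
ft_force: [0.9, 0.4, 1.4]
opening: 51.0
grip_force: 0.0
clock: 1.35
tcp_pos: [414.6, 327.8, 247.3]
orientation: [0.611, 0.792, 0.0, -0.0]
ft_force: [-0.4, -0.2, -0.3]
opening: 51.1
grip_force: 0.0
clock: 1.77
tcp_pos: [459.6, 232.7, 245.3]
orientation: [0.72, 0.694, 0.0, -0.0]
ft_force: [0.4, -0.6, -0.6]
opening: 51.2
grip_force: 0.0
```

```bash

python3 -m inch '[0.6,0.06,-0.91,-0.09,0,0,-0.47,0.6,0.06,-0.91,-0.09,0,0,-0.47,0.6,0.06,-0.91,-0.09,0,0,-0.47,0.6,0.06,-0.91,-0.09,0,0,-0.47,0.6,0.06,-0.91,-0.09,0,0,-0.47]' |sed -n 1,2p
python3 -m inch '[0.6,0.06,-0.91,-0.09,0,0,-0.47,0.6,0.06,-0.91,-0.09,0,0,-0.47,0.6,0.06,-0.91,-0.09,0,0,-0.47,0.6,0.06,-0.91,-0.09,0,0,-0.47,0.6,0.06,-0.91,-0.09,0,0,-0.47]' |sed -n 1,2p
python3 -m inch '[0.6,0.06,-0.91,-0.09,0,0,-0.47,0.6,0.06,-0.91,-0.09,0,0,-0.47,0.6,0.06,-0.91,-0.09,0,0,-0.47,0.6,0.06,-0.91,-0.09,0,0,-0.47,0.6,0.06,-0.91,-0.09,0,0,-0.47]' |sed -n 1,2p
python3 -m inch '[0.6,0.06,-0.91,-0.09,0,0,-0.47,0.6,0.06,-0.91,-0.09,0,0,-0.47,0.6,0.06,-0.91,-0.09,0,0,-0.47,0.6,0.06,-0.91,-0.09,0,0,-0.47,0.6,0.06,-0.91,-0.09,0,0,-0.47]' |sed -n 1,2p
python3 -m inch '[0.6,0.06,-0.91,-0.09,0,0,-0.47,0.6,0.06,-0.91,-0.09,0,0,-0.47,0.6,0.06,-0.91,-0.09,0,0,-0.47,0.6,0.06,-0.91,-0.09,0,0,-0.47,0.6,0.06,-0.91,-0.09,0,0,-0.47]'
python3 - <<'E'
from h import *
o=sensors.get_obs();print(o['joint_positions'].round(2))
m=cam("wrist");cv2.imwrite("pics/w1.png",viewer.read_camera("wrist"))
np.save("pics/w1.npy",np.r_[o['tcp_pos'],m['R'].ravel(),m['t']])
print(m)
P={'pintop':[489.6,-221.8,110],'ring':[687.2,-195.5,72],'notch':[481.3,-159.3,50]}
for k in P:print(k,proj(m,P[k]))
mt=cam("top");cv2.imwrite("pics/top1.png",viewer.read_camera("top"))
E
```

```text
clock: 2.18
tcp_pos: [464.8, 142.0, 236.1]
clock: 2.6
tcp_pos: [470.8, 50.9, 227.1]
clock: 3.02
tcp_pos: [476.9, -40.2, 218.1]
clock: 3.43
tcp_pos: [482.8, -131.2, 209.1]
clock: 3.85
tcp_pos: [488.6, -222.3, 200.1]
orientation: [0.998, 0.062, -0.0, 0.0]
ft_force: [-0.4, -0.2, -0.4]
opening: 51.1
grip_force: 0.0
[-0.39  0.35  0.86  2.01 -0.34  0.93 -0.8 ]
{'fx': 290.126450249461, 'fy': 290.126450249461, 'cx': 319.99725734675854, 'cy': 202.96172324094988, 'dist': array([-0.03200322,  0.        ,  0.        ,  0.        ,  0.        ]), 'R': array([[ 1.23400847e-01, -9.92356639e-01,  7.29334465e-04],
       [-9.56042282e-01, -1.18688043e-01,  2.68134861e-01],
       [-2.65998846e-01, -3.37853435e-02, -9.63381111e-01]]), 't': array([-281.39361862,  419.95563329,  450.12265804]), 'K': array([[290.12645025,   0.        , 319.99725735],
       [  0.        , 290.12645025, 202.96172324],
       [  0.        ,   0.        ,   1.        ]])}
pintop [[318.9599789  213.04732767]]
ring [[316.50704314 -64.93731127]]
notch [[253.75433804 194.7969484 ]]
```

View pics/w1.png

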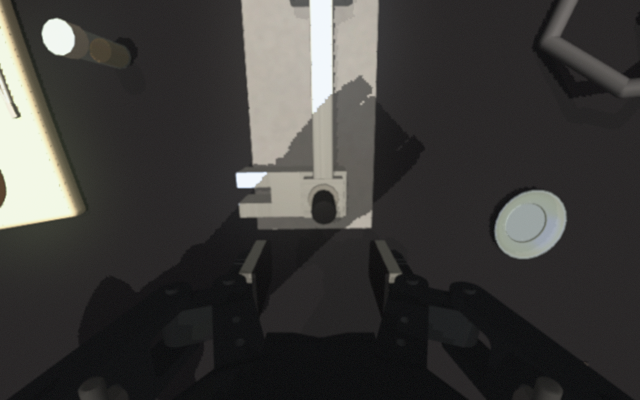

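The wrist view shows the pin's dark grip with its top near (323,212), against a prediction of (319,213). The slot mouth is near (255,195) and the bar is nearly vertical at column 322. I'll refine these numerically.

```bash
python3 - <<'E'
from h import *
w=cv2.imread("pics/w1.png");g=cv2.cvtColor(w,cv2.COLOR_BGR2GRAY)
m=cam("wrist")
k=np.zeros_like(g);k[185:232,305:342]=(g[185:232,305:342]<35)*255
n,l,st,ce=cv2.connectedComponentsWithStats(k);i=1+np.argmax(st[1:,4]);print(st[i],ce[i])
for r in(200,206,212,218): print(r,g[r,300:346].tolist())
pts=[]
for r in range(30,160,8):
    row=g[r,295:350].astype(int);d=np.diff(row);a,b=d[:28].argmax()+295.5,d[28:].argmin()+323.5;pts.append([r,a,b])
print(np.array(pts))
for c in(250,256,262,268,272):print(c,g[165:222,c].tolist())
E
```

```text
[313 191  22  18 187] [323.00534759 197.86096257]
200 [167, 167, 166, 167, 164, 166, 163, 152, 140, 138, 139, 122, 87, 45, 29, 31, 30, 30, 31, 32, 30, 32, 33, 33, 33, 33, 32, 32, 30, 32, 31, 29, 28, 40, 76, 115, 135, 138, 143, 155, 164, 164, 162, 162, 162, 148]
206 [164, 163, 163, 162, 163, 163, 163, 164, 162, 155, 141, 105, 56, 33, 34, 37, 40, 39, 38, 38, 40, 40, 40, 39, 38, 38, 37, 38, 37, 38, 40, 37, 36, 34, 34, 64, 108, 139, 151, 159, 164, 164, 160, 155, 152, 139]
212 [163, 162, 161, 160, 158, 156, 155, 155, 155, 153, 130, 85, 46, 34, 36, 36, 37, 37, 37, 36, 36, 37, 36, 36, 36, 36, 35, 36, 35, 34, 36, 35, 35, 36, 33, 41, 78, 114, 132, 137, 149, 157, 156, 155, 153, 137]
218 [92, 92, 91, 95, 101, 106, 107, 108, 108, 108, 108, 102, 82, 53, 36, 33, 34, 35, 35, 34, 34, 36, 36, 34, 33, 33, 33, 36, 34, 34, 34, 33, 32, 35, 48, 67, 80, 84, 83, 84, 85, 93, 94, 91, 91, 90]
[[ 30.  309.5 331.5]
 [ 38.  310.5 331.5]
 [ 46.  310.5 331.5]
 [ 54.  310.5 331.5]
 [ 62.  311.5 332.5]
 [ 70.  310.5 331.5]
 [ 78.  310.5 332.5]
 [ 86.  310.5 331.5]
 [ 94.  311.5 332.5]
 [102.  311.5 324.5]
 [110.  311
[... 777 characters left out ...]
121, 89, 81, 83, 88, 95, 92, 88, 86, 85, 86, 85, 85, 83, 83, 97, 131, 158, 162, 161, 162, 160, 159, 161, 160, 160, 159, 160, 158, 147, 119, 99, 95, 95, 95]
268 [100, 92, 85, 86, 87, 86, 96, 135, 161, 166, 164, 166, 166, 164, 165, 164, 163, 164, 164, 165, 161, 142, 110, 85, 81, 87, 89, 92, 91, 87, 85, 84, 84, 84, 84, 83, 86, 102, 137, 157, 160, 160, 160, 160, 160, 159, 159, 161, 160, 160, 157, 140, 111, 96, 94, 95, 95]
272 [95, 91, 87, 86, 86, 86, 99, 138, 166, 172, 172, 171, 170, 170, 170, 171, 170, 171, 170, 169, 169, 169, 168, 166, 166, 165, 166, 166, 165, 163, 163, 161, 162, 162, 162, 160, 156, 153, 159, 165, 165, 165, 164, 165, 163, 164, 164, 163, 163, 162, 160, 141, 111, 96, 95, 94, 95]
```

```bash
python3 - <<'E'
from h import *
m=cam("wrist");g=cv2.imread("pics/w1.png",0)
print(g[214:232,322:326].mean(1).round().tolist())
print("pin",onz(m,(323.8,211.5),110)); 
ce=onz(m,(269.5,195.3),50);mo=onz(m,(240,195.3),50);print("slot closed",ce,"mouth side",mo, "slot w",onz(m,[(256,187.6),(256,202.8)],50))
a=onz(m,(321,40),66)[0];b=onz(m,(322.6,150),66)[0];d=a-b;print("bar",a,b,np.degrees(np.arctan2(d[1],d[0])))
o=sensors.get_obs();q=o['orientation'];print(o['tcp_pos'],np.degrees(2*np.arctan2(q[1],q[0])))
E
```

```text
[35.0, 35.0, 34.0, 34.0, 34.0, 33.0, 33.0, 33.0, 31.0, 42.0, 68.0, 87.0, 92.0, 88.0, 68.0, 42.0, 30.0, 30.0]
pin [[ 490.82309662 -227.15906062  110.        ]]
slot closed [[ 482.33796344 -176.36771262   50.        ]] mouth side [[ 478.91311728 -148.04163601   50.        ]] slot w [[ 488.36783467 -162.94297785   50.        ]
 [ 473.26533615 -163.88627868   50.        ]]
bar [ 618.89613967 -209.53373777   66.        ] [ 532.76141944 -221.50643551   66.        ] 7.913389811423735
[ 488.23928031 -223.94647134  200.10448363] 6.986487660131301
```

```bash

python3 -m inch '[0.6,0.13,-0.07,-0.9,0,0,0.13,0.6,0,0,-0.9,0,0,0,0.6,0,0,-0.8,0,0,0,0.6,0,0,0,0,0,0,0.6,0,0,0,0,0,0]'
python3 - <<'E'
from h import *
m=cam("wrist");w=viewer.read_camera("wrist");cv2.imwrite("pics/w2.png",w);g=cv2.cvtColor(w,cv2.COLOR_BGR2GRAY)
o=sensors.get_obs();T=o['tcp_pos'];print(T)
u,v=proj(m,[490.9,-225.5,110])[0];print(u,v)
for dv in(-8,0,8):
  r=int(v+dv);c=int(u);print(r,c,g[r,c-30:c+31:2].tolist())
c=int(u);print(g[int(v)-40:int(v)+41:2,c].tolist())
E
```

```text
clock: 4.37
tcp_pos: [490.9, -222.0, 148.1]
orientation: [0.997, 0.072, -0.001, -0.0]
ft_force: [-0.2, 0.0, 1.1]
opening: 51.1
grip_force: 0.0
[ 491.41819813 -222.12853661  148.78774031]
325.2020541490241 241.9257193406392
233 325 [195, 194, 202, 218, 219, 219, 218, 128, 45, 51, 57, 56, 57, 55, 57, 57, 56, 57, 56, 55, 53, 45, 92, 186, 218, 221, 218, 219, 158, 130, 133]
241 325 [135, 126, 132, 181, 198, 198, 178, 73, 52, 52, 54, 51, 53, 51, 52, 53, 53, 53, 52, 50, 53, 51, 49, 130, 184, 212, 189, 144, 186, 232, 236]
249 325 [86, 86, 85, 86, 87, 87, 84, 74, 50, 51, 50, 51, 50, 50, 51, 49, 49, 48, 50, 50, 49, 48, 84, 154, 171, 175, 173, 174, 174, 175, 176]
[200, 181, 203, 196, 112, 47, 47, 47, 49, 48, 47, 46, 46, 51, 62, 57, 57, 55, 54, 52, 53, 52, 51, 52, 49, 49, 49, 47, 55, 64, 64, 63, 63, 62, 62, 62, 61, 62, 62, 60, 60]
```

View pics/w2.png

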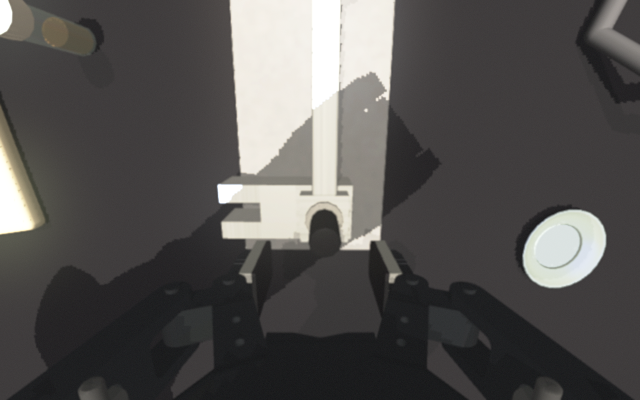

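The pin's top is centred at about (325,242), as predicted, and the pads are symmetric about column 320. The tool needs to move about 3 mm towards -y before it descends and closes.

```bash

python3 -m inch '[0.6,0,-0.17,-0.68,0,0,0,0.6,0,0,-0.8,0,0,0,0.6,0,0,-0.8,0,0,0,0.6,0,0,-0.4,0,0,0,0.6,0,0,0,0,0,0]'
python3 -m inch '[0.2,0,0,0,0,0,0,0.2,0,0,0,0,0,0,0.2,0,0,0,0,0,0,0.2,0,0,0,0,0,0]' 20
python3 -m inch '[0.1,0,0,0,0,0,0,0.1,0,0,0,0,0,0,0.1,0,0,0,0,0,0]' 25
```

```text
clock: 4.83
tcp_pos: [490.9, -225.0, 93.7]
orientation: [0.997, 0.073, -0.001, -0.0]
ft_force: [-0.6, 0.2, 0.0]
opening: 51.5
grip_force: 0.0
clock: 5.17
tcp_pos: [491.9, -225.4, 95.6]
orientation: [0.997, 0.073, 0.001, 0.0]
ft_force: [-1.3, -0.2, 7.3]
opening: 19.3
grip_force: 20.7
clock: 5.42
tcp_pos: [491.9, -225.3, 95.6]
orientation: [0.997, 0.073, 0.001, 0.0]
ft_force: [-2.3, -0.0, 8.5]
opening: 19.3
grip_force: 24.1
```

```bash

python3 -m inch '[0.1,0,0,0.1,0,0,0,0.1,0,0,0.4,0,0,0,0.1,0,0,0.5,0,0,0,0.1,0,0,0.6,0,0,0,0.1,0,0,0.6,0,0,0]' 45
python3 -m inch '[0.1,0,0,0.3,0,0,0,0.1,0,0,0,0,0,0]'
python3 - <<'E'
from h import *
g=cv2.imread("pics/w2.png",0);o=sensors.get_obs();T=o['tcp_pos'];print(T)
for c in(232,240,248,254):print(c,g[190:240,c].tolist())
for r in(210,214):print(r,g[r,210:280].tolist())
E
```

```text
clock: 5.83
tcp_pos: [491.5, -225.3, 140.2]
orientation: [0.997, 0.072, 0.0, 0.0]
ft_force: [-0.3, 0.3, -1.5]
opening: 18.5
grip_force: 43.9
clock: 6.0
tcp_pos: [492.3, -225.3, 146.6]
orientation: [0.997, 0.073, 0.001, 0.0]
ft_force: [1.1, 0.4, 0.1]
opening: 18.6
grip_force: 43.9
[ 492.26497766 -225.26523465  146.55758303]
232 [255, 255, 255, 255, 255, 248, 236, 228, 225, 225, 226, 223, 178, 103, 58, 55, 56, 54, 57, 66, 87, 107, 118, 123, 122, 123, 122, 123, 123, 121, 130, 165, 210, 226, 227, 227, 226, 226, 226, 227, 226, 226, 226, 226, 226, 225, 226, 221, 161, 82]
240 [237, 229, 227, 227, 228, 228, 227, 228, 228, 228, 228, 225, 180, 105, 60, 56, 58, 71, 102, 119, 124, 124, 124, 123, 124, 123, 124, 122, 122, 123, 129, 163, 208, 224, 225, 224, 224, 224, 224, 224, 224, 224, 224, 223, 224, 223, 225, 218, 160, 82]
248 [227, 226, 226, 226, 226, 226, 225, 226, 226, 226, 226, 223, 191, 144, 128, 135, 137, 134, 129, 123, 122, 124, 123, 123, 123, 124, 123, 123, 122, 121, 124, 149, 195, 221, 223, 222, 222, 222, 223, 222, 222, 222, 222, 222, 222, 222, 223, 218, 182, 145]
254 [225, 225, 225, 225
[... 199 characters left out ...]
2, 223, 223, 223, 219, 184, 145]
210 [69, 70, 70, 71, 71, 70, 70, 67, 57, 53, 54, 52, 53, 54, 53, 54, 53, 54, 55, 55, 56, 69, 87, 107, 118, 121, 122, 122, 123, 123, 124, 124, 122, 124, 123, 123, 123, 122, 122, 124, 123, 123, 124, 123, 123, 122, 122, 122, 121, 136, 185, 226, 230, 229, 228, 229, 228, 228, 229, 228, 229, 228, 229, 228, 228, 228, 229, 229, 230, 229]
214 [69, 68, 62, 59, 53, 52, 52, 51, 52, 50, 52, 52, 54, 54, 53, 53, 56, 66, 86, 108, 119, 122, 122, 123, 124, 124, 124, 125, 124, 123, 124, 123, 123, 122, 124, 122, 123, 123, 123, 125, 124, 122, 124, 122, 122, 123, 123, 122, 122, 131, 173, 217, 228, 229, 228, 228, 228, 228, 228, 228, 228, 228, 229, 228, 229, 228, 228, 228, 229, 229]
```

```bash
python3 - <<'E'
from h import *
m=cam("wrist");T=sensors.get_obs()['tcp_pos']
C=-m['R'].T@m['t']-(T-np.array([491.2,-222.1,148.5]));m['t']=-m['R']@C
print("closed",onz(m,(260,212),50),"mid",onz(m,(240,212),50),"mouth",onz(m,(220.,212),50),"pin",onz(m,(324.8,242.3),110))
w=viewer.read_camera("wrist");cv2.imwrite("pics/w3.png",w)
E
```

```text
closed [[ 483.90179805 -175.53460434   50.        ]] mid [[ 481.59595851 -159.76266737   50.        ]] mouth [[ 479.27943691 -143.93393343   50.        ]] pin [[ 490.90363495 -225.46779594  110.        ]]
```

View pics/w3.png

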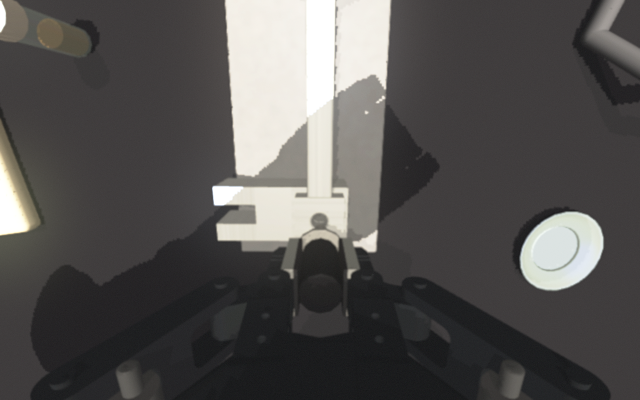

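The wrist view shows the pin gripped upright, at about (320,265). The empty bore is at (319,221) and the slot runs from column 216 to 256 at row 213. I'll shift to the notch and lower the pin.

```bash

python3 -m inch '[0.1,-0.09,0.63,0,0,0,0,0.1,-0.09,0.63,0,0,0,0,0.1,-0.09,0.63,0,0,0,0,0.1,-0.09,0.63,0,0,0,0,0.1,-0.08,0.62,0,0,0,0]'
python3 -m inch '[0.1,0,0,0,0,0,0,0.1,0,0,-0.5,0,0,0,0.1,0,0,-0.5,0,0,0,0.1,0,0,-0.5,0,0,0,0.1,0,0,0,0,0,0]'
python3 - <<'E'
from h import *
w=viewer.read_camera("wrist");cv2.imwrite("pics/w4.png",w[120:330,170:450])
m=cam("scene");s=viewer.read_camera("scene");cv2.imwrite("pics/s4.png",s)
a=cv2.resize(w[120:330,200:440],None,fx=1.66,fy=1.9);b=cv2.resize(s[110:190,270:350],(400,399),interpolation=cv2.INTER_CUBIC)
cv2.imwrite("pics/c4.png",np.hstack([a,b[:a.shape[0]]]))
E
```

```text
clock: 6.47
tcp_pos: [482.2, -161.6, 144.3]
orientation: [0.997, 0.073, -0.0, -0.0]
ft_force: [0.7, -0.2, 0.2]
opening: 19.1
grip_force: 44.0
clock: 6.88
tcp_pos: [481.4, -162.7, 112.4]
orientation: [0.997, 0.072, -0.002, -0.0]
ft_force: [-1.2, 0.4, -1.0]
opening: 19.0
grip_force: 44.0
```

View pics/c4.png

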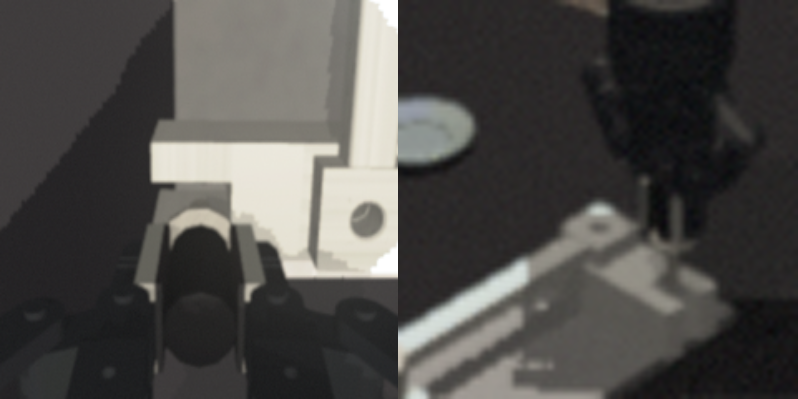

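The shank is entering the slot: the collar is at (200,215) in the left half and no force is registered. I'll keep lowering until the collar seats.

```bash

python3 -m inch '[0.1,0,0,-0.5,0,0,0,0.1,0,0,-0.5,0,0,0,0.1,0,0,-0.4,0,0,0,0.1,0,0,0,0,0,0]'
python3 -m inch '[0.1,0,0,-0.1,0,0,0,0.1,0,0,-0.1,0,0,0,0.1,0,0,0,0,0,0]'
```

```text
clock: 7.32
tcp_pos: [481.8, -162.1, 85.0]
orientation: [0.997, 0.073, -0.001, -0.0]
ft_force: [-1.2, 0.7, -0.7]
opening: 18.8
grip_force: 44.0
clock: 7.57
tcp_pos: [482.6, -162.3, 82.6]
orientation: [0.997, 0.073, -0.0, -0.0]
ft_force: [-1.0, 0.4, -0.5]
opening: 18.9
grip_force: 44.0
```

```bash

python3 -m inch '[0.1,0,0,-0.08,0,0,0,0.1,0,0,-0.05,0,0,0,0.1,0,0,0,0,0,0]' | sed -n '2p;4p'
python3 -m inch '[0.1,0,0,-0.05,0,0,0,0.1,0,0,0,0,0,0]'| sed -n '2p;4p'
python3 -m inch '[0.1,0,0,-0.05,0,0,0,0.1,0,0,0,0,0,0]'| sed -n '2p;4p'
```

```text
tcp_pos: [482.7, -162.2, 80.1]
ft_force: [-0.0, -0.0, -0.5]
tcp_pos: [482.8, -162.4, 79.6]
ft_force: [-3.3, 1.6, 12.7]
tcp_pos: [482.9, -162.4, 79.4]
ft_force: [-10.5, 4.7, 38.7]
```

```bash

python3 -m inch '[0.1,0,0,0.06,0,0,0,0.25,0,0,0,0,0,0,0.4,0,0,0,0,0,0,0.5,0,0,0,0,0,0,0.5,0,0,0,0,0,0]' | sed -n '2,6p'
python3 -m inch '[0.5,0,0,0.4,0,0,0,0.5,0,0,0.6,0,0,0,0.5,0,0,1,0,0,0,0.5,0,0,1,0,0,0,0.5,0,0,0.5,0,0,0]' | sed -n '2,6p'
python3 - <<'E'
from h import *
mw=cam("wrist");w=viewer.read_camera("wrist");mt=cam("top");t=viewer.read_camera("top");s=viewer.read_camera("scene")
cv2.imwrite("pics/w5.png",w);cv2.imwrite("pics/t5.png",t)
print(sensors.get_obs()['tcp_pos'])
b=cv2.resize(s[110:190,270:350],(399,400),interpolation=cv2.INTER_CUBIC)
cv2.imwrite("pics/c5.png",np.hstack([cv2.resize(w,None,fx=.62,fy=1)[:],b]))
E
```

```text
tcp_pos: [482.6, -162.3, 79.2]
orientation: [0.997, 0.073, -0.0, 0.0]
ft_force: [-1.1, 0.8, -0.3]
opening: 42.7
grip_force: 0.0
tcp_pos: [483.2, -162.9, 152.0]
orientation: [0.997, 0.072, 0.001, 0.0]
ft_force: [0.6, 0.1, 0.4]
opening: 42.7
grip_force: 0.0
[ 483.19816029 -162.0410117   150.1909047 ]
```

View pics/c5.png

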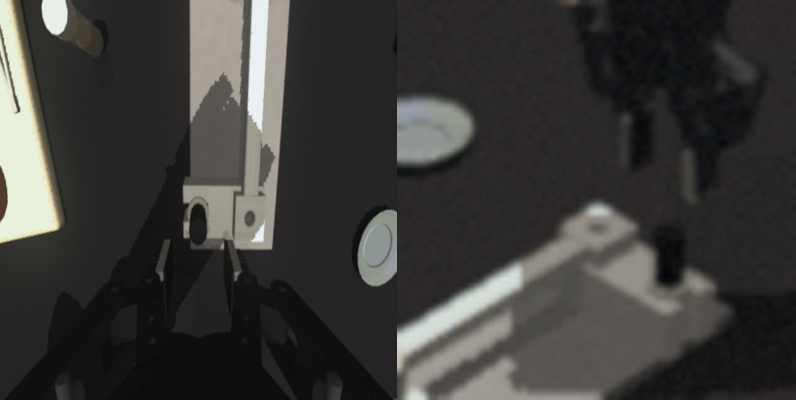

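The pin stands upright in the notch with its collar on the top face (right half, about (668,270)), and the fingers are clear. Next I move over the boom's balance point.

```bash

python3 -m inch '[0.5,0.74,-0.22,0,0,0,0,0.5,0.74,-0.22,0,0,0,0,0.5,0.74,-0.22,0,0,0,0,0.5,0.74,-0.22,0,0,0,0,0.5,0.74,-0.22,0,0,0,0]' | sed -n 2p
python3 -m inch '[0.5,0.74,-0.22,0,0,0,0,0.5,0.74,-0.22,0,0,0,0,0.5,0.74,-0.22,0,0,0,0,0.5,0.74,-0.22,0,0,0,0,0.5,0.74,-0.22,0,0,0,0]' | sed -n 2p
python3 -m inch '[0.5,0,0,0,0,0,0,0.5,0,0,0,0,0,0]' | sed -n 2,3p
python3 - <<'E'
from h import *
m=cam("wrist");w=viewer.read_camera("wrist");cv2.imwrite("pics/w6.png",w);g=cv2.cvtColor(w,cv2.COLOR_BGR2GRAY)
o=sensors.get_obs();q=o['orientation'];print(o['tcp_pos'],np.degrees(2*np.arctan2(q[1],q[0])),o['joint_positions'].round(2))
np.savez("pics/w6.npz",R=m['R'],t=m['t'])
for k,X in(('ring',[689,-198.3,72]),('bal',[631.6,-206.1,66]),('ti',[490.9,-225.4,66])):print(k,proj(m,X))
E
```

```text
tcp_pos: [556.9, -184.3, 148.3]
tcp_pos: [630.8, -206.3, 148.0]
tcp_pos: [630.3, -206.4, 148.0]
orientation: [0.997, 0.073, -0.001, -0.0]
[ 629.76781223 -206.36062275  148.26039544] 8.302838081726605 [-0.29  0.62  0.73  1.75 -0.5   0.96 -0.79]
ring [[319.9936836  135.48328201]]
bal [[319.24368428 215.72740119]]
ti [[318.02926403 369.51732804]]
```

View pics/w6.png

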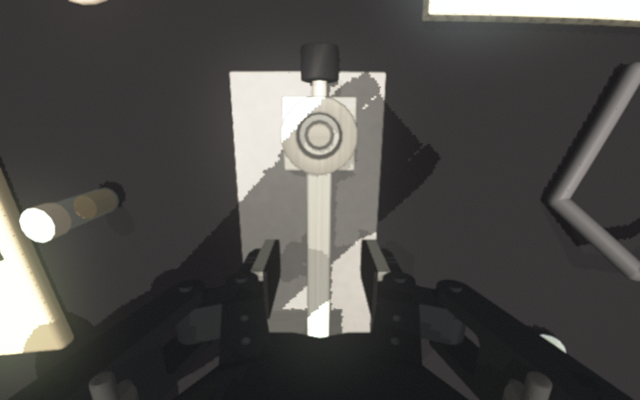

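The wrist view puts the ring at (320,135) and the bar centred at column 319, both as predicted. I'll descend and grip.

```bash

python3 -m inch '[0.5,0.07,0,-0.9,0,0,0,0.5,0,0,-0.9,0,0,0,0.5,0,0,-0.9,0,0,0,0.5,0,0,-0.9,0,0,0,0.5,0,0,-0.45,0,0,0]' | sed -n '2p;4p'
python3 -m inch '[0.5,0,0,-0.3,0,0,0,0.5,0,0,0,0,0,0,0.5,0,0,0,0,0,0]' | sed -n '2p;4p'
python3 -m inch '[0.1,0,0,0,0,0,0,0.1,0,0,0,0,0,0,0.1,0,0,0,0,0,0,0.1,0,0,0,0,0,0]' 25
python3 -m inch '[0,0,0,0,0,0,0,0,0,0,0,0,0,0,0,0,0,0,0,0,0]' 100
```

```text
tcp_pos: [630.3, -205.6, 66.1]
ft_force: [-0.3, 0.3, -0.4]
tcp_pos: [632.0, -206.5, 62.8]
ft_force: [0.3, -0.3, 0.2]
clock: 11.18
tcp_pos: [632.4, -206.3, 63.3]
orientation: [0.997, 0.073, 0.001, -0.0]
ft_force: [-1.2, 2.0, 5.9]
opening: 17.6
grip_force: 25.5
clock: 11.43
tcp_pos: [632.5, -206.3, 63.5]
orientation: [0.997, 0.073, 0.001, -0.0]
ft_force: [-1.9, 1.9, 8.7]
opening: 16.2
grip_force: 98.2
```

```bash

python3 -m inch '[0,0,0,0.1,0,0,0,0,0,0,0.2,0,0,0,0,0,0,0.3,0,0,0,0,0,0,0.3,0,0,0,0,0,0,0.1,0,0,0]' 
python3 - <<'E'
from h import *
print(sensors.get_obs()['moment'])
w=viewer.read_camera("wrist");s=viewer.read_camera("scene");cv2.imwrite("pics/w7.png",w);cv2.imwrite("pics/s7.png",s)
b=cv2.resize(s[120:220,230:345],(460,400),interpolation=cv2.INTER_CUBIC)
cv2.imwrite("pics/c7.png",np.hstack([cv2.resize(w,None,fx=.5,fy=1),b]))
E
```

```text
clock: 11.85
tcp_pos: [632.4, -206.6, 83.6]
orientation: [0.997, 0.073, 0.001, 0.0]
ft_force: [0.9, -0.6, -4.0]
opening: 16.8
grip_force: 97.8
[-0.08143454 -0.02154353 -0.00835714]
```

View pics/c7.png

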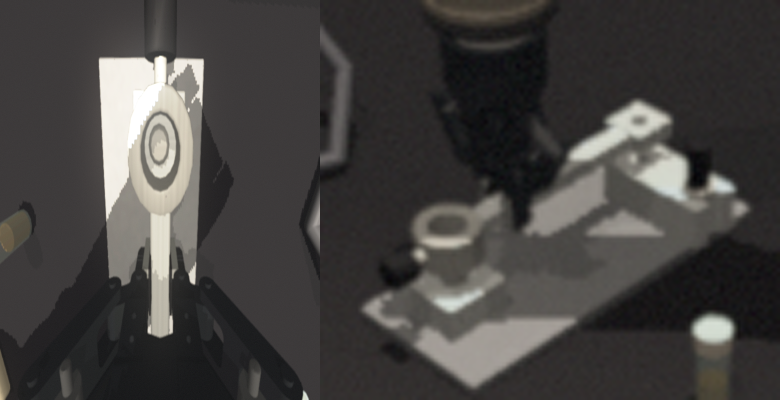

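The boom is clear of the spigot and the pin is still parked at (698,165) in the right half. I'll lift to carry height and carry it most of the way to the stand.

```bash

python3 -m inch '[0,0,0,0.5,0,0,0,0,0,0,0.7,0,0,0,0,0,0,0.8,0,0,0,0,0,0,0.8,0,0,0,0,0,0,0.8,0,0,0]' | sed -n '2,4p'
python3 -m inch '[0,0,0,0.4,0,0,0,0,-0.03,0.2,0,0,0,0.06,0,-0.06,0.4,0,0,0,0.06,0,-0.07,0.6,0,0,0,0.06,0,-0.07,0.6,0,0,0,0.06]' | sed -n '2,4p'
python3 -m inch '[0,-0.07,0.6,0,0,0,0.07,0,-0.07,0.6,0,0,0,0.07,0,-0.07,0.6,0,0,0,0.07,0,-0.07,0.6,0,0,0,0.07,0,-0.07,0.6,0,0,0,0.07]' | sed -n '2,4p'
python3 -m inch '[0,-0.07,0.6,0,0,0,0.07,0,-0.07,0.6,0,0,0,0.07,0,-0.07,0.6,0,0,0,0.07,0,-0.07,0.6,0,0,0,0.07,0,-0.07,0.6,0,0,0,0.07]' | sed -n '2,4p'
python3 -m inch '[0,-0.07,0.6,0,0,0,0.07,0,-0.07,0.6,0,0,0,0.07,0,-0.07,0.6,0,0,0,0.07,0,-0.07,0.4,0,0,0,0.06,0,-0.03,0.2,0,0,0,0]' | sed -n '2,4p'
python3 -m inch '[0,0,0,0,0,0,0,0,0,0,0,0,0,0,0,0,0,0,0,0,0]' | sed -n '2,6p'
python3 - <<'E'
from h import *
o=sensors.get_obs();q=o['orientation'];print(o['tcp_pos'],np.degrees(2*np.arctan2(q[1],q[0])),o['moment'])
m=cam("wrist");w=viewer.read_camera("wrist");cv2.imwrite("pics/w8.png",w);np.savez("pics/w8.npz",R=m['R'],t=m['t'])
for n,X in(("post",[643.5,214,100]),("disc",[452,160,20])):print(n,proj(m,X))
s=viewer.read_camera("scene");cv2.imwrite("pics/s8.png",s);t=viewer.read_camera("top");cv2.imwrite("pics/t8.png",t)
E
```

```text
tcp_pos: [632.0, -206.6, 156.2]
orientation: [0.997, 0.072, 0.0, 0.0]
ft_force: [0.6, 0.6, -5.1]
tcp_pos: [626.7, -168.7, 161.3]
orientation: [0.996, 0.087, -0.001, -0.0]
ft_force: [-0.1, 0.5, -5.7]
tcp_pos: [620.2, -108.9, 162.3]
orientation: [0.994, 0.108, -0.0, -0.0]
ft_force: [0.6, 0.2, -6.2]
tcp_pos: [613.2, -49.1, 162.3]
orientation: [0.992, 0.129, 0.0, -0.0]
ft_force: [0.3, 0.2, -4.1]
tcp_pos: [607.0, -0.6, 162.2]
orientation: [0.989, 0.146, -0.0, -0.0]
ft_force: [-0.1, -0.9, -5.8]
tcp_pos: [607.3, -3.1, 162.4]
orientation: [0.99, 0.144, 0.0, 0.0]
ft_force: [-0.8, 0.1, -4.6]
opening: 16.5
grip_force: 98.1
[607.25840741  -3.10495008 162.39352247] 16.588501078020435 [-0.00409076 -0.02816792  0.02865076]
post [[-3.08586705 77.49700169]]
disc [[128.55248108 291.75789786]]
```

View pics/w8.png

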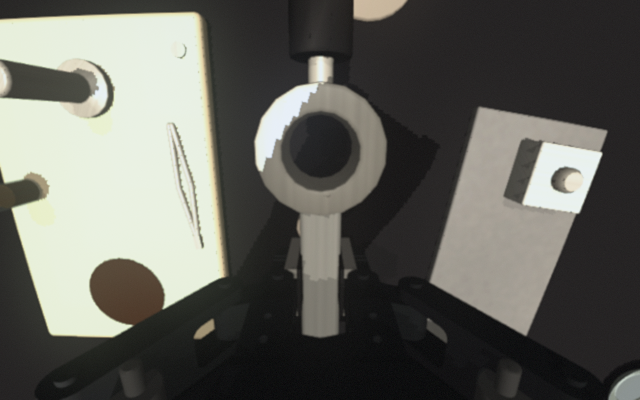

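The stage disc is at (127,291), within 1 px of prediction, and the post top is at the left edge near (3,78). The boom hangs level with the ring at (320,147). I'll move another 110 mm and measure the post fully in view.

```bash

python3 -m inch '[0,-0.03,0.3,0,0,0,0,0,-0.05,0.6,0,0,0,0,0,-0.06,0.7,0,0,0,0,0,-0.07,0.7,0,0,0,0,0,-0.07,0.7,0,0,0,0]' | sed -n '2,4p'
python3 -m inch '[0,-0.07,0.7,0,0,0,0,0,-0.07,0.7,0,0,0,0,0,-0.06,0.6,0,0,0,0,0,-0.02,0.5,0,0,0,0,0,0,0.2,0,0,0,0]' | sed -n '2,4p'
python3 -m inch '[0,0,0,0,0,0,0,0,0,0,0,0,0,0,0,0,0,0,0,0,0]' | sed -n '2,6p'
python3 - <<'E'
from h import *
o=sensors.get_obs();q=o['orientation'];print(o['tcp_pos'],np.degrees(2*np.arctan2(q[1],q[0])))
m=cam("wrist");w=viewer.read_camera("wrist");cv2.imwrite("pics/w9.png",w);np.savez("pics/w9.npz",R=m['R'],t=m['t'])
def disc(w,m):
    h=cv2.cvtColor(w,cv2.COLOR_BGR2HSV);g=cv2.cvtColor(w,cv2.COLOR_BGR2GRAY)
    k=((h[...,1]>90)&(g>25)&(g<130)).astype(np.uint8)*255
    for c in cv2.findContours(k,cv2.RETR_EXTERNAL,cv2.CHAIN_APPROX_NONE)[0]:
        if cv2.contourArea(c)>500:
            P=onz(m,c.reshape(-1,2),20)[:,:2].astype(np.float32);print(cv2.boundingRect(c),cv2.minEnclosingCircle(P),cv2.fitEllipse(P))
m8=cam("wrist");z=np.load("pics/w8.npz");m8['R'],m8['t']=z['R'],z['t']
disc(cv2.imread("pics/w8.png"),m8);disc(w,m)
for n,X in(("post",[643.5,214,100]),("disc",[452,160,20])):print(n,proj(m,X))
u,v=map(int,proj(m,[643.5,214,100])[0]);g=cv2.cvtColor(w,cv2.COLOR_BGR2GRAY)
for r in range(v-24,v+25,8):print(r,u-30,g[r,max(0,u-30):u+31:3].tolist())
E
```

```text
tcp_pos: [601.3, 60.1, 162.2]
orientation: [0.989, 0.145, -0.0, -0.0]
ft_force: [-0.6, 1.0, -5.4]
tcp_pos: [597.0, 114.0, 162.2]
orientation: [0.989, 0.146, -0.0, -0.0]
ft_force: [0.4, -0.6, -4.6]
tcp_pos: [597.3, 110.7, 162.4]
orientation: [0.99, 0.144, 0.0, 0.0]
ft_force: [-0.0, -0.8, -4.9]
opening: 16.1
grip_force: 98.1
[597.31586784 110.70124366 162.37972447] 16.579675715544205
(91, 264, 72, 61) ((449.90606689453125, 162.13389587402344), 38.79423904418945) ((447.6174011230469, 161.322265625), (65.87487030029297, 78.4948959350586), 26.372150421142578)
post [[178.64672758 112.98616363]]
disc [[236.00130647 311.63085947]]
88 148 [236, 236, 236, 236, 236, 237, 237, 237, 237, 236, 236, 237, 237, 237, 236, 237, 237, 227, 217, 221, 221]
96 148 [236, 236, 236, 237, 207, 205, 221, 224, 222, 214, 183, 138, 91, 114, 143, 179, 202, 221, 222, 221, 221]
104 148 [236, 236, 228, 222, 231, 231, 233, 233, 234, 236, 237, 237, 225, 176, 91, 81, 82, 81, 80, 80, 81]
112 148 [236, 237, 213, 229, 229, 232, 233, 233, 236, 236, 236, 238, 238, 226, 153, 81, 80, 80, 81, 78, 79]
120 148 [236, 236, 236, 211, 228, 230, 232, 236, 234, 236, 237, 237, 235, 200, 136, 80, 81, 79, 79, 80, 80]
128 148 [236, 237, 236, 236, 237, 217, 198, 215, 229, 227, 216, 184, 141, 86, 80, 77, 79, 79, 78, 79, 79]
136 148 [236, 237, 237, 237, 237, 237, 237, 237, 237, 237, 237, 238, 237, 237, 238, 237, 227, 219, 219, 205, 201]
```

View pics/w9.png

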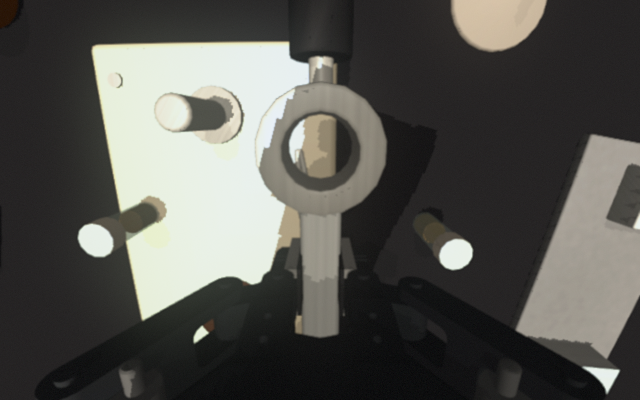

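Post top is centred near (172,112), the ring's outer circle near (320,148), and both vials are untouched. I'll now compute the remaining shift.

```bash
python3 - <<'E'
from h import *
m=cam("wrist");w=cv2.imread("pics/w9.png");g=cv2.cvtColor(w,cv2.COLOR_BGR2GRAY)
post=onz(m,(172,112.2),100)[0];print("post",post, "width",np.diff(onz(m,[(153,112),(190.3,112)],100)[:,1]))
def cast(z,pts):
    P=onz(m,pts,z)[:,:2].astype(np.float32);return cv2.minEnclosingCircle(P)
# bore inner edges at the top: left/right/top/bottom transitions
print(g[120,262:390:3].tolist());print(g[148,250:390:2].tolist());print(g[78:218:2,322].tolist())
for n,z,uv in(("ringtop",171,(320.5,148)),("bar",165,(321,230)),("barb",165,(320,320))):print(n,onz(m,uv,z))
for d in([449.9,162.1],[450.9,162.2]):
    e=post[:2]-d;print(np.hypot(*e),np.degrees(np.arctan2(e[1],e[0])))
print(onz(m,[(96,80),(130,260)],20))
# plate left edge for yaw
L=[]
for r in list(range(60,200,10))+[270,280,290]:
    row=g[r,80:150].astype(int);k=np.where(row>150)[0]
    if len(k):L.append([80+k[0],r])
P=onz(m,L,20)[:,:2].astype(np.float32);v=cv2.fitLine(P,cv2.DIST_HUBER,0,.01,.01).ravel();print("edge yaw",np.degrees(np.arctan2(v[1],v[0])),L[:3],L[-3:])
E
```

```text
post [642.8465071  217.99904288 100.        ] width [-22.24540946]
[225, 238, 238, 238, 237, 139, 139, 140, 144, 144, 128, 94, 72, 120, 202, 169, 168, 169, 168, 167, 155, 143, 140, 131, 121, 50, 59, 61, 93, 130, 141, 137, 133, 137, 138, 136, 138, 139, 133, 115, 30, 28, 27]
[238, 238, 226, 226, 237, 238, 236, 159, 155, 148, 136, 138, 141, 141, 135, 114, 77, 75, 74, 95, 222, 237, 236, 228, 220, 208, 164, 166, 165, 166, 166, 166, 166, 165, 162, 137, 135, 136, 135, 135, 131, 119, 105, 52, 37, 33, 37, 33, 36, 34, 34, 55, 58, 58, 58, 94, 128, 136, 136, 136, 139, 138, 134, 130, 130, 130, 130, 122, 77, 24]
[143, 136, 118, 141, 153, 154, 151, 151, 149, 148, 146, 146, 144, 143, 140, 132, 114, 69, 119, 169, 169, 155, 136, 136, 138, 136, 136, 136, 137, 137, 136, 136, 136, 137, 136, 135, 140, 164, 165, 152, 136, 134, 135, 134, 135, 135, 134, 135, 134, 132, 87, 71, 71, 72, 71, 72, 85, 137, 143, 139, 136, 135, 134, 132, 130, 130, 129, 124, 122, 137]
ringtop [[653.32961784 126.71873754 171.        ]]
bar [[619.13607021 116.30813435 165.        ]]
barb [[574.75363057 103.58657726 165.        ]]
200.8807048901763 16.156970836221916
199.89245802279814 16.20920098465712
[[642.71038633 325.34186496  20.        ]
 [479.79342893 276.15132726  20.        ]]
edge yaw 16.590925 [[np.int64(93), 60], [np.int64(95), 70], [np.int64(97), 80]] [[np.int64(132), 270], [np.int64(134), 280], [np.int64(136), 290]]
```

```bash

python3 -m inch '[0,-0.05,0.3,0,0,0,0.04,0,-0.05,0.5,0,0,0,0,0,-0.06,0.6,0,0,0,0,0,-0.06,0.6,0,0,0,0,0,-0.06,0.6,0,0,0,0]' | sed -n '2,4p'
python3 -m inch '[0,-0.06,0.6,0,0,0,0,0,-0.06,0.6,0,0,0,0,0,-0.06,0.5,0,0,0,0,0,-0.03,0.26,0,0,0,0,0,0,0,-0.1,0,0,0]' | sed -n '2,4p'
python3 -m inch '[0,0,0,-0.2,0,0,0,0,0,0,-0.2,0,0,0,0,0,0,-0.05,0,0,0,0,0,0,0,0,0,0,0,0,0,0,0,0,0]' | sed -n '2,6p'
python3 - <<'E'
from h import *
o=sensors.get_obs();q=o['orientation'];print(o['tcp_pos'],np.degrees(2*np.arctan2(q[1],q[0])),o['moment'])
m=cam("wrist");w=viewer.read_camera("wrist");s=viewer.read_camera("scene");t=viewer.read_camera("top")
for n,i in(("w10",w),("s10",s),("t10",t)):cv2.imwrite(f"pics/{n}.png",i)
np.savez("pics/w10.npz",R=m['R'],t=m['t'])
for n,X in(("post",[642.8,218,100]),("disc",[450.5,162,20]),("ringtop",[642.8,218,160])):print(n,proj(m,X))
a=cv2.resize(w[40:340,180:460],(400,429));b=cv2.resize(s[200:290,330:420],(399,399),interpolation=cv2.INTER_CUBIC)
cv2.imwrite("pics/c10.png",np.hstack([a[:399],b]))
E
```

```text
tcp_pos: [591.3, 165.7, 162.2]
orientation: [0.989, 0.148, -0.0, -0.0]
ft_force: [0.3, 0.3, -5.7]
tcp_pos: [587.3, 204.7, 160.4]
orientation: [0.989, 0.148, 0.0, -0.0]
ft_force: [-0.3, 0.4, -6.1]
tcp_pos: [587.5, 202.3, 151.2]
orientation: [0.989, 0.147, -0.0, 0.0]
ft_force: [-0.1, 1.0, -5.7]
opening: 16.3
grip_force: 98.1
[587.48392877 202.3201647  151.21584236] 16.873428859837396 [ 0.01323785 -0.05497688  0.02095562]
post [[321.02091583 140.62012813]]
disc [[318.50241323 332.96092156]]
ringtop [[321.65161298 150.14930485]]
```

View pics/c10.png

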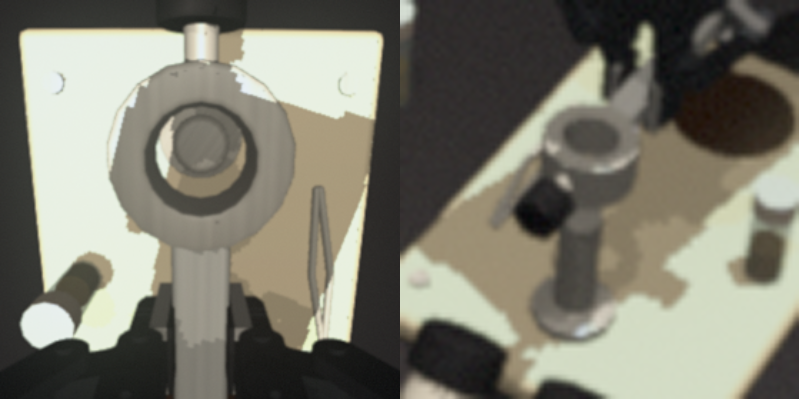

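```bash
python3 - <<'E'
from h import *
z=np.load("pics/w10.npz");m=cam("wrist");m['R'],m['t']=z['R'],z['t'];ms=cam("scene")
y=np.array([-np.sin(.286),np.cos(.286),0])
for h in(156,158,160,162,164):
    r=np.array([642.8,218,h]);p=proj(m,[r+26*y,r-26*y]);print(h,"wrist outer w",p[0,0]-p[1,0],proj(ms,r),)
print(proj(ms,[642.8,218,100]))
g=cv2.imread("pics/w10.png",0)
for r in(147,150):
  print(r,g[r,245:270].tolist(),g[r,378:396].tolist())
s=cv2.imread("pics/s10.png",0);print(s[216:246,373].tolist());print(s[229,355:392].tolist())
# bar width: near ring vs near fingers
for r in(225,240,300,320):
  row=g[r,290:350].astype(int);print(r,row[::1].tolist())
E
```

```text
156 wrist outer w -130.9578362059611 [[371.63516413 231.41765643]]
158 wrist outer w -133.1865158914227 [[371.69889184 230.80416151]]
160 wrist outer w -135.49220539850242 [[371.76277475 230.18913602]]
162 wrist outer w -137.87895755330487 [[371.82681344 229.57257435]]
164 wrist outer w -140.35111397981666 [[371.89100845 228.95447088]]
[[369.91163239 247.99606275]]
147 [237, 236, 237, 236, 236, 237, 237, 237, 235, 222, 209, 225, 236, 236, 220, 163, 132, 130, 131, 133, 135, 135, 136, 137, 138] [133, 133, 134, 133, 132, 130, 127, 123, 131, 146, 156, 156, 156, 157, 156, 156, 156, 156]
150 [236, 236, 236, 236, 237, 237, 237, 236, 235, 223, 208, 226, 234, 228, 192, 145, 128, 131, 131, 133, 135, 136, 136, 136, 137] [132, 132, 134, 133, 133, 129, 125, 120, 132, 148, 156, 156, 156, 156, 156, 156, 156, 156]
[209, 209, 209, 209, 210, 211, 206, 180, 132, 122, 108, 81, 79, 76, 75, 76, 75, 77, 85, 106, 122, 135, 137, 88, 77, 78, 78, 76, 77, 76]
[69, 124, 179, 206, 213, 212, 203, 170, 127, 123, 120, 105, 72, 70, 72, 73, 76, 76, 76, 77, 75, 75, 77, 87, 108, 120, 122, 127, 130, 112, 88, 83, 82, 95, 
[... 463 characters left out ...]
2, 154, 155, 153, 152, 150, 148, 148, 149, 151, 151, 152, 152, 152, 152, 153, 153, 151, 143, 133, 116, 90, 69, 64, 67, 69, 68, 66, 67, 73, 96]
300 [32, 30, 33, 31, 30, 29, 32, 34, 35, 36, 35, 36, 56, 89, 111, 119, 121, 121, 121, 123, 123, 122, 122, 120, 120, 120, 120, 121, 124, 125, 125, 124, 123, 122, 121, 120, 121, 121, 123, 124, 124, 124, 123, 125, 125, 121, 112, 90, 54, 31, 31, 33, 35, 28, 24, 26, 23, 25, 25, 24]
320 [25, 23, 24, 28, 28, 28, 32, 33, 32, 30, 33, 52, 79, 101, 110, 116, 119, 119, 120, 121, 120, 122, 120, 119, 118, 118, 119, 120, 122, 124, 123, 122, 121, 120, 120, 120, 121, 122, 122, 122, 123, 122, 123, 123, 121, 116, 110, 100, 76, 45, 27, 29, 28, 26, 29, 26, 24, 24, 20, 20]
```

```bash
python3 - <<'E'
from h import *
def load(n):
    z=np.load(f"pics/{n}.npz");m=cam("wrist");m['R'],m['t']=z['R'],z['t'];return m,cv2.imread(f"pics/{n}.png",0).astype(float)
def edges(row,c,lo,hi):
    d=np.abs(np.diff(cv2.GaussianBlur(row.reshape(1,-1),(5,1),1).ravel()))
    def sub(a,b):
        k=a+int(d[a:b].argmax());w=d[k-1:k+2];return k+.5+((w[2]-w[0])/(2*(2*w[1]-w[0]-w[2]))if w[1]*2-w[0]-w[2] else 0)
    return sub(c-hi,c-lo),sub(c+lo,c+hi)
for n,rng,zt,lo,hi in(("w6",range(180,300,10),66,7,18),("w10",range(225,330,8),154,14,24),("w8",range(225,330,8),165,14,24)):
    m,g=load(n);out=[]
    for r in rng:
        a,b=edges(g[r],320,lo,hi);P=onz(m,[(a,r),(b,r)],zt);out.append([r,b-a,P[:,0].mean(),np.hypot(*(P[0]-P[1])[:2])])
    print(n);print(np.round(out,2).tolist())
m,g=load("w6");print([int(v) for v in g[135,270:370]])
for R_ in(24,25,26):
    y=np.array([-np.sin(.137),np.cos(.137),0]);r=np.array([689,-198.3,72]);p=proj(m,[r+R_*y,r-R_*y]);print(R_,p[1,0]-p[0,0])
E
```

```text
w6
[[180.0, 23.31, 658.0, 16.58], [190.0, 23.08, 650.76, 16.57], [200.0, 22.64, 643.39, 16.42], [210.0, 22.48, 635.89, 16.46], [220.0, 22.34, 628.24, 16.51], [230.0, 22.25, 620.43, 16.61], [240.0, 22.28, 612.44, 16.8], [250.0, 21.91, 604.31, 16.7], [260.0, 27.86, 596.32, 21.46], [270.0, 24.45, 587.65, 19.04], [280.0, 24.22, 578.98, 19.07], [290.0, 28.55, 569.69, 22.73]]
w10
[[225.0, 42.96, 611.48, 18.6], [233.0, 38.8, 607.71, 16.93], [241.0, 38.74, 604.3, 17.05], [249.0, 38.49, 600.63, 17.07], [257.0, 36.34, 596.9, 16.26], [265.0, 36.29, 593.11, 16.37], [273.0, 35.27, 589.25, 16.05], [281.0, 34.8, 585.32, 15.98], [289.0, 34.74, 581.32, 16.09], [297.0, 34.42, 577.25, 16.09], [305.0, 36.11, 573.09, 17.04], [313.0, 36.56, 568.86, 17.41], [321.0, 36.53, 564.54, 17.56], [329.0, 36.22, 560.14, 17.58]]
w8
[[225.0, 43.82, 630.95, 19.0], [233.0, 42.57, 627.46, 18.6], [241.0, 38.79, 623.99, 17.09], [249.0, 38.5, 620.32, 17.11], [257.0, 36.49, 616.58, 16.35], [265.0, 36.1, 612.8, 16.31], [273.0, 35.31, 608.9, 16.09], [281.0, 34.88, 604.96, 16.04], [289.0, 34.9, 600.96, 16.19], [297.0, 34.56, 596.87, 16.18], [305.0, 36.12, 592.71, 17.06], [313.0, 36.49, 588.45, 17.4], [321.0, 36.49, 584.11, 17.56], [329.0, 36.22, 579.7, 17.6]]
[233, 233, 234, 234, 234, 234, 234, 234, 233, 231, 231, 248, 255, 255, 255, 255, 255, 255, 255, 253, 219, 197, 199, 199, 194, 170, 134, 105, 107, 137, 172, 186, 188, 182, 157, 125, 123, 141, 174, 197, 202, 200, 202, 202, 201, 202, 202, 201, 201, 201, 202, 202, 203, 202, 203, 202, 203, 202, 201, 190, 163, 134, 122, 140, 188, 218, 224, 221, 192, 137, 99, 113, 154, 184, 194, 195, 197, 199, 198, 196, 194, 191, 190, 192, 191, 185, 166, 140, 126, 127, 128, 128, 129, 129, 129, 129, 130, 128, 128, 127]
24 72.31761930896454
25 75.32764661077363
26 78.33728123849596
```

The ring and post agree in the picture to under 1 mm. The ring's apparent size gives its top at about 160 mm, so its underside is at about 130 mm and the boom is level. One stillness check, then I hand in.

```bash

python3 -m inch '[0,0,0,0,0,0,0,0,0,0,0,0,0,0,0,0,0,0,0,0,0,0,0,0,0,0,0,0]'
python3 - <<'E'
from h import *
print(abs(sensors.get_obs()['qd']).max());print(arm.close_job())
E
```

```text
clock: 17.3
tcp_pos: [587.4, 202.9, 151.4]
orientation: [0.989, 0.147, 0.0, -0.0]
ft_force: [-0.0, 0.4, -5.5]
opening: 15.9
grip_force: 98.1
0.001651406980568534
the job is handed in; nothing more can be done
None
```

I handed the job in at 17.3 s: the pin is parked upright in the notch, and the boom is held still and level, its ring centred within about 1 mm over the post with about 30 mm of air and its tail in line over the stage disc by the measured yaw (arm hid the tail).

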